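Slide a sample home in the test cell and lower the electrode

ROBOT

A 6-joint arm with a two-finger parallel gripper is mounted at the origin on a cart in front of the work surface, level with it; the furniture and walls round the work are solid. World frame = base frame: x ahead of the robot, y to its left, z up, the work surface at z = 0. Lengths are in m, angles in rad, forces in N, time in s.
With the tool pointing down it reaches from about 0.35 to 0.975 m from the base axis. Payload 4.9 kg.
Tool frame: the origin (TCP) lies on the centre line of the jaws, within the pads' length; the fingertips stand 14 mm ahead of it and the grasp point (between the pads) lies 5 mm behind it (nose_length is the distance from the TCP to the fingertips, in m); y points along the fingers, x is the direction in which the jaws open and shut, and the axes are right-handed (so a half turn about y gives the same grasp; the last joint's range is limited). The gripper opens to 85 mm and grips with 20 to 120 N. Pads are 22 mm wide; open, the fingers measure 114 mm over their backs; the gripper's body (76 mm by 85 mm) begins 54 mm behind the grasp point. The pads swing forward as they close: fully open they stand 13 mm farther back than shut.
Start: joints at [1.096, 0.053, 1.613, -0, 1.476, -0.119], TCP at [0.218, 0.586, 0.245] pointing down, gripper open.
Joint ranges: [-3.01, 3.01], [-1.01, 2.22], [0.06, 2.58], [-1.02, 4.17], [0.09, 2.62], [-3.14, 3.14]. Speed limits (rad/s): [2.57, 2.57, 3.14, 3.14, 3.14, 3.14].

INTERFACE

Orientations are given as a rotation vector (axis times angle).
In Python, from station import get_obs, get_image, finish_job, nose_length gives the robot as it stands.
- The arm moves only by the tool send_rows, never from a script. Its argument "deltas" is a list of rows, each a list of 7 numbers: the gripper's target within -1 to 1 (fully open at 1, half-way at 0, shut at -1), then the shift along the tool's x, y, z in m, then the turn, a rotation vector about the tool's x, y, z in degrees. In form: [[hand, tx, ty, tz, wx, wy, wz], ...]. A call has exactly 10 rows; each row is the pose to reach, as a shift and turn from the pose commanded when the call began, along the tool's axes at that moment; what a row does not reach only later rows make up. A row lasts 1/8 s, in which the tool goes at most 62.5 mm and 10.7 degrees, less where a joint would pass 70% of its speed; a pose out of reach is approached as far as the arm can. A call with a gripper value outside its range is refused whole. The fingers move at their own pace and stop on an object; "newtons" is the grip in N (left out, the last holds). Time passes only in rows, so rows that repeat a pose let the fingers close, or fill a call up. It gives the time, the measured TCP pose, the force and the opening at its end, in the units of the state.
- get_obs(): the state, without advancing time (a new reading comes with each control period).
- get_image(name): name is "scene" or "top"; returns a dict with "frame" (480x640x3 uint8, red, green, blue), "mtx" (3x3 intrinsics, pixels), "rvec" (rotation vector, rad) and "tvec" (3), from world to camera coordinates, as OpenCV has them. Camera axes: x right, y down, z forward; pixel columns grow to the right and rows downward; lengths in m; the calibration is good to about 2 mm. A picture is of the moment at which its call begins. There is no depth.
- finish_job(): hands the job in, once; it reports no verdict.
The state is a dict: "t": time; "q": joint angles; "dq": joint speeds; "effort": joint torques, N m; "tool_pos": TCP position; "tool_rot": TCP orientation; "contact_force": force on the tool from outside, world axes, zero at the start; "wrist_torque": the same for the moment, N m; "opening": finger opening in m.
Only numpy, scipy, OpenCV 4.12 (cv2) and the standard library are available. Lean on these libraries where they do the work, as an engineer would, in place of code of your own. Each camera call takes 0.05 s, during which the arm holds its last target.

TASK

Bring the green sample disc, which lies on the blue carriage of the small test cell, into measuring position: press the red lock button on the carriage fully down with a fingertip and, still holding it down, push the carriage along its rail under the measuring head until it stands against the end stop, then let the button spring up so that the carriage locks there. Then press the black knob on top of the head down until the electrode rests on the sample. Lift nothing: the sample stays in its nest, the electrode stays up until the sample is home, and the other things on the bench stay where they are.

Things in the scene. Friction and masses are not known exactly. Their poses are not given: they have to be found in the camera images.
- slide_base: Fixed aluminium base plate of the test cell, 100 (x) x 320 (y) x 12 mm, bolted down. Origin: centre of its underside, at bench height. A steel rail runs along its y axis; the end stop is near its -y end. The measuring head is a grey bridge over the rail, centred at y = -105 mm of this frame: 96 mm in x, 38 mm in y, its top 84 mm above the bench; two sockets stick out 15 mm from its +x side.
- home (a point): Point at bench height on the axis of the electrode, straight below the knob; axes as slide_base. The carriage is home, against the end stop, when its origin lies here.
- carriage: Blue carriage that slides on the rail, about 0.45 kg, drag 2 to 3 N; axes as slide_base; it must travel 70 to 120 mm along its -y axis to the end stop. Origin: at bench height below the centre of the sample's nest, a white ring 49 mm across, 4 mm high. Its plate is 60 mm wide (x), from y = -27 to +108 mm, top 40 mm above the bench; the grey lock housing stands on it at y = 57 to 103 mm.
- lock_button (a joint): Travel of the red lock button in m: 0 up (locked), 0.0075 fully down. A spring pushes it up: it starts to move at 4 N and is fully down at 7 N. While it is up, its pawl stands between the teeth of a rack under the rail (8 mm pitch) and holds the carriage, with 1.5 mm of play; the carriage runs freely only with the button pressed over 5.5 mm. Let go part way, it drops into the next gap and locks there.
- button_top (a point): Centre of the top face of the red button cap (34 mm in x, 36 mm in y, ribbed, 10 mm proud of its housing when up), 72 mm above the bench when up; axes as carriage. It lies 80 mm on the +y side of the carriage's origin; the finger rest's face is 20 mm to its -y side.
- rest_face (a point): Middle of the top edge of the finger rest, on its face towards the button: an upright grey wall on the carriage between nest and button, 46 mm wide (x), 6 mm thick, top 88 mm above the bench (16 mm above the button); axes as carriage. A finger on the button can push on this face in -y to move the carriage.
- electrode (a joint): Travel of the electrode in m: 0 raised, growing as it is pressed down. It meets the sample at 0.0055. It moves with about 3 N of friction and stays where it is left.
- knob_top (a point): Centre of the top of the round black knob, 28 mm across and 10 mm high, on the electrode's rod on top of the measuring head; 107 mm above the bench when raised. Press it straight down.
- sample: Loose green sample disc, 38 mm across and 8.5 mm thick, lying in the carriage's nest (ring bore 40 mm), top 48.5 mm above the bench. Origin: centre of its underside.
- weight: Loose brass 100 g weight, 22 mm across, 36 mm high, on the bench near the base plate. Origin: centre of its underside.
- grease_tin: Loose round tin with a yellow lid, 54 mm across, 25 mm high, on the bench near the base plate. Origin: centre of its underside.
- tweezers: Loose steel tweezers, 14 x 124 x 9 mm, lying on the bench in front of the base plate. Origin: centre of the underside.
- beaker: Loose steel beaker, 92 mm across, 92 mm high. Origin: centre of its underside.
- bottle: Loose white dropper bottle with a blue cap, 43 mm across, 100 mm high. Origin: centre of its underside.
- tray: Loose shallow sample tray, 115 x 170 x 17 mm. Origin: centre of its underside.
- ceramic_disc: Loose pale ceramic disc, 33 mm across, 10 mm thick, in the tray. Origin: centre of its underside.
- bakelite_disc: Loose brown disc, 35 mm across, 10 mm thick, in the tray. Origin: centre of its underside.
Not all that is in view belongs to the job. Leave any orange or purple look-alike of the sample alone.

How it is judged:
On the way, in this order (a step that is already met when the one before it is completed fails the run):
1. the carriage is pushed past half way with the lock button held down (value of joint lock_button above 0.005 m and y of carriage in the frame of home below 0.035 m), for 0.1 s.
2. the carriage stands against the end stop and the lock button is let up (value of joint lock_button below 0.0006 m and y of carriage in the frame of home below 0.002 m and contact force between the fingers and carriage below 0.1 N), for 0.2 s.
3. the electrode is pressed down onto the sample (value of joint electrode above 0.005 m), for 0.2 s.
At the end, for the whole second after the job is handed in: The carriage stands within 2 mm of the end stop with its lock button up (within 0.6 mm), the electrode is down on the sample (travel over 5 mm of 5.5), and the sample lies flat and centred within 3 mm in its nest, all at rest (y of carriage in the frame of home below 0.002 m and value of joint lock_button below 0.0006 m and value of joint electrode above 0.005 m and horizontal distance between sample and carriage below 0.003 m and angle between sample's own z axis and vertical below 0.05 rad and linear speed of carriage below 0.005 m/s); the robot touches nothing.
It fails at once if the electrode is lowered before the sample is home (value of joint electrode above 0.003 m and y of carriage in the frame of home above 0.005 m).
It fails at once if the sample leaves its nest (horizontal distance between sample and carriage above 0.006 m or height (world z) of sample above 0.044 m).
It fails at once if another thing on the bench is moved or lifted (distance of any of weight, grease_tin, tweezers, beaker, bottle, tray, ceramic_disc, bakelite_disc from where it was at the start of the episode above 0.015 m).
It also fails if it takes over 45 s, if anything falls off the work surface, if the arm or the gripper's body presses on something with over 40 N, if the wrist force passes 120 N, or if a joint passes its speed limit or range.

## Working session

There is one attempt and no reset: what is moved stays moved. The work goes in short steps, Python scripts to look and compute and a tool call to move; the robot and the scene stay as the last step left them, time stands still between calls to the robot, and variables do not carry over. Pictures are saved under pics/ and viewed, and the job is handed in when it is done.

Besides the shell and the picture viewer there is one more tool, called as a command line: name --pt "numbers of a row" for each row, then --argument value for the rest. send_rows: Moves the arm, as the interface text tells. Its arguments: {"type":"object","properties":{"deltas":{"type":"array"},"newtons":{"type":"number"}},"required":["deltas"]}

```bash
mkdir -p pics; ls; cat > h.py <<'E'
import numpy as np,cv2,pickle
from station import get_obs,get_image,finish_job,nose_length
def snap(n,f):
    im=get_image(n); cv2.imwrite('pics/'+f+'.png',im['frame'][:,:,::-1]); pickle.dump(im,open('pics/'+f+'.pkl','wb')); return im
def ray(im,u,v,z):
    K=np.array(im['mtx']);R=cv2.Rodrigues(np.array(im['rvec'],float))[0];t=np.array(im['tvec'],float).ravel()
    d=R.T@np.linalg.solve(K,[u,v,1.]);c=-R.T@t
    return c+d*(z-c[2])/d[2]
def proj(im,P):
    return cv2.projectPoints(np.array(P,float).reshape(-1,3),np.array(im['rvec'],float),np.array(im['tvec'],float),np.array(im['mtx']),None)[0].reshape(-1,2)
def load(f): return pickle.load(open('pics/'+f+'.pkl','rb'))
def crop(f,x0,y0,x1,y1,s,o):
    a=cv2.imread('pics/'+f+'.png')[y0:y1,x0:x1]; cv2.imwrite('pics/'+o+'.png',cv2.resize(a,None,fx=s,fy=s,interpolation=cv2.INTER_CUBIC))
E
python3 - <<'E'
from h import *
snap('top','t0');snap('scene','s0');print(get_obs(),nose_length)
E
```

```text
pics
{'t': 0.1, 'q': array([ 1.09603309e+00,  5.33111049e-02,  1.61416484e+00, -1.65863407e-05,
        1.47598882e+00, -1.18930059e-01]), 'dq': array([-0.00109511, -0.00081264, -0.0032476 , -0.001264  ,  0.00050424,
       -0.00025296]), 'effort': array([ 3.52857960e-04, -3.94907570e+01, -3.71361780e+01, -1.42219969e-04,
        4.05484476e-03,  1.79424433e-05]), 'tool_pos': array([0.21744704, 0.58537936, 0.2441685 ]), 'tool_rot': array([-1.35770218, -0.94197194,  0.94469113]), 'contact_force': array([-0.32758933,  0.01863619,  1.13808781]), 'wrist_torque': array([ 0.01599426, -0.02954408,  0.01137102]), 'opening': 0.0854191263302407} 0.014
```

View pics/t0.png

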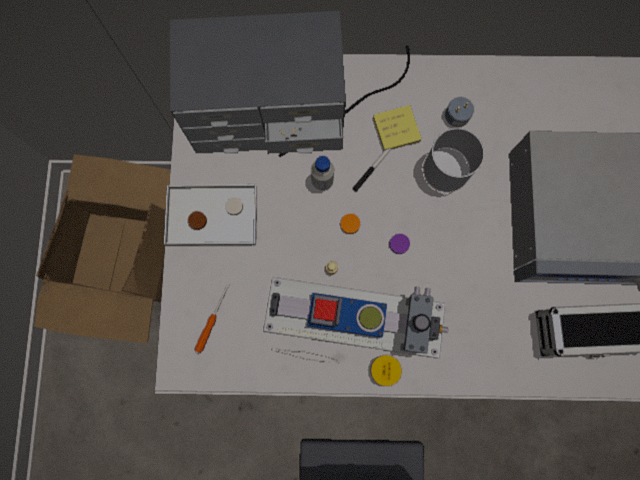

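View pics/s0.png

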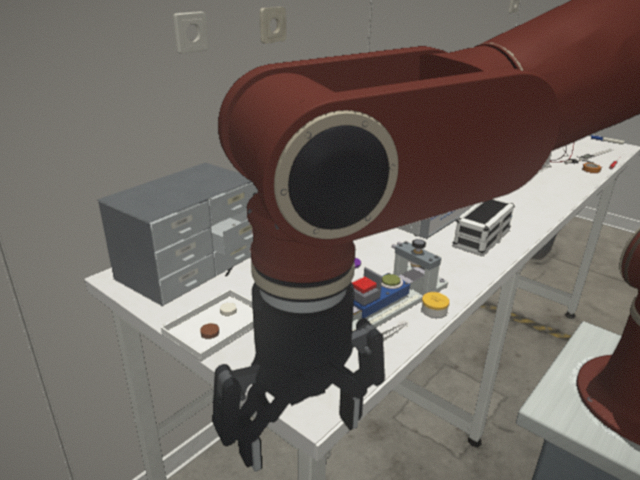

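The top view shows the cell: the red button is near (325,311), the green disc near (371,318) and the knob near (422,323). The base's -y axis points to image right. I'll zoom in.

```bash
python3 - <<'E'
from h import *
crop('t0',255,255,455,395,4,'t0c')
crop('s0',330,220,470,325,5.6,'s0c')
im=load('t0')
R=cv2.Rodrigues(np.array(im['rvec'],float))[0];print(-R.T@np.array(im['tvec']).ravel(), proj(im,[[0,0,0],[.218,.586,.245],[0.5,0,0],[.5,.3,0]]))
for n,u,v,z in [('button',325,311,.072),('disc',371,318,.0485),('knob',422,323,.107)]: print(n,ray(im,u,v,z))
im=load('s0')
R=cv2.Rodrigues(np.array(im['rvec'],float))[0];print(-R.T@np.array(im['tvec']).ravel())
E
```

```text
[0.40817937 0.12349824 1.00376364] [[391.32166556 608.07940959]
 [-34.92542668 498.59224354]
 [388.30133388 306.42470921]
 [225.52768405 303.95073064]]
button [0.48397951 0.11681279 0.072     ]
disc [0.47495181 0.03630032 0.0485    ]
knob [ 0.46402445 -0.04151772  0.107     ]
[4.68552300e-04 8.24624186e-01 6.12386604e-01]
```

View pics/t0c.png

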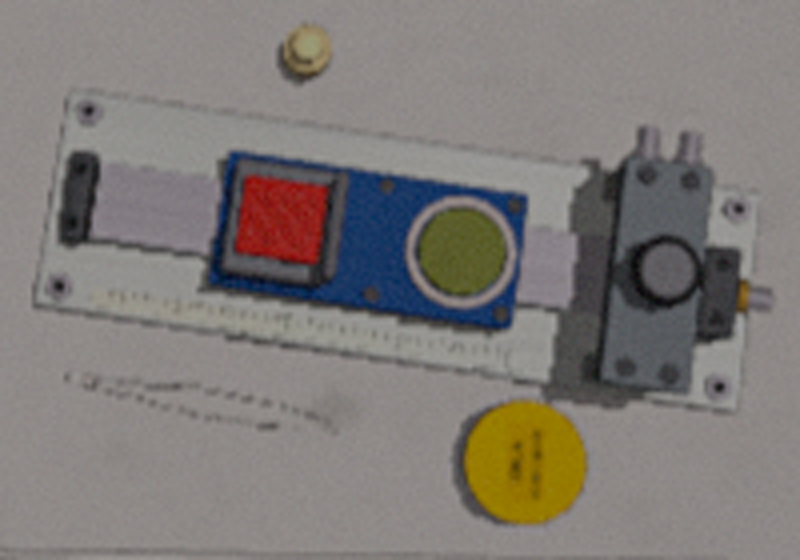

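View pics/s0c.png

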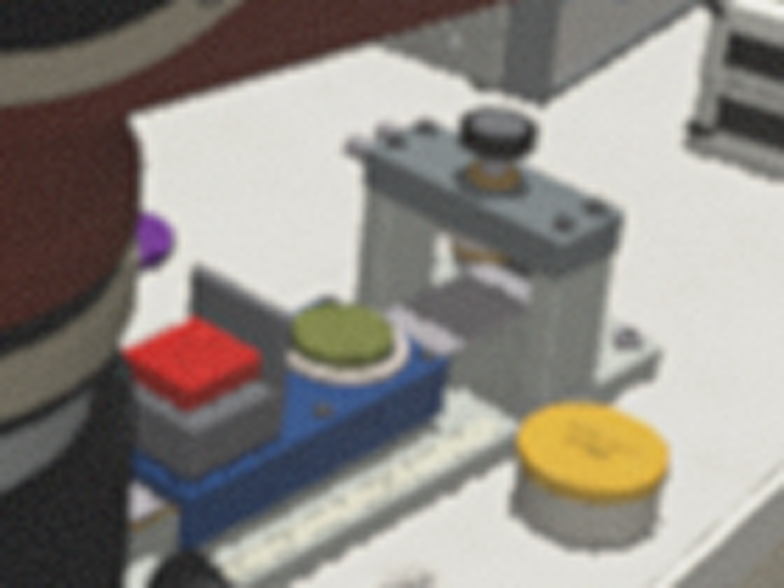

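```bash
python3 - <<'E'
from h import *
im=load('t0')
P=lambda u,v,z: ray(im,255+(u-1.5)/4,255+(v-1.5)/4,z)
c=[P(70,90,.012),P(757,192,.012),P(738,410,.012),P(35,305,.012)]
print(np.round(c,4)); m=np.mean(c,0)
for i in range(4): print(np.linalg.norm(c[i]-c[(i+1)%4]))
ax=(c[0]+c[3]-c[1]-c[2])[:2]; ax/=np.linalg.norm(ax); ya=ax; xa=np.array([ya[1],-ya[0]]); yaw=np.arctan2(-ya[0],ya[1]) 
print('m',m,'yaw',np.degrees(yaw),'y',ya,'x',xa)
for n,u,v,z in [('button',283,218,.072),('disc',462,251,.0485),('knob',666,270,.107),('screwTL',89,110,.012),('screwBR',719,386,.012),('screwTR',738,209,.012),('screwBL',60,286,.012),('weight',307,46,.036),('tin',525,463,.025),('restTopL',345,172,.088),('restTopR',328,283,.088)]:
    p=P(u,v,z); d=(p-m)[:2]; print(n,np.round(p,4),'base frame',np.round([d@xa,d@ya],4))
E
```

```text
[[ 0.5495  0.2144  0.012 ]
 [ 0.5073 -0.0995  0.012 ]
 [ 0.41   -0.0882  0.012 ]
 [ 0.4514  0.2271  0.012 ]]
0.31675971490301513
0.09801119686997954
0.31800599697624443
0.09889482131948943
m [0.47955403 0.06347358 0.012     ] yaw -7.566243486611501 y [0.13167238 0.99129329] x [ 0.99129329 -0.13167238]
button [0.4872 0.1162 0.072 ] base frame [0.0006 0.0533]
disc [0.476  0.0378 0.0485] base frame [-0.0001 -0.0259]
knob [ 0.4654 -0.0401  0.107 ] base frame [-0.0004 -0.1046]
screwTL [0.5404 0.2054 0.012 ] base frame [0.0416 0.1487]
screwBR [ 0.4204 -0.08    0.012 ] base frame [-0.0398 -0.15  ]
screwTR [ 0.4995 -0.0907  0.012 ] base frame [ 0.0401 -0.1502]
screwBL [0.4601 0.2161 0.012 ] base frame [-0.0394  0.1488]
weight [0.5676 0.1061 0.036 ] base frame [0.0817 0.0538]
tin [0.3857 0.0084 0.025 ] base frame [-0.0858 -0.0669]
restTopL [0.5055 0.0905 0.088 ] base frame [0.0222 0.0302]
restTopR [0.4591 0.0972 0.088 ] base frame [-0.0247  0.0308]
```

```bash
cat >> h.py <<'E'
from scipy.spatial.transform import Rotation as Ro
ya=np.array([.1317,.9913,0]);xa=np.array([.9913,-.1317,0])
m=np.array([.4796,.0635,0])
def plan(target,xjaw=None):
    o=get_obs();R=Ro.from_rotvec(o['tool_rot']).as_matrix()
    d=R.T@(np.array(target)-o['tool_pos']);print('pos',np.round(o['tool_pos'],4),'F',np.round(o['contact_force'],2),'open',o['opening'],'t',o['t'])
    print('shift mm',np.round(d*1e3,1))
    if xjaw is not None:
        y=np.array([0,0,-1.]);G=np.stack([xjaw,y,np.cross(xjaw,y)],1)
        print('turn deg',np.round(np.degrees(Ro.from_matrix(R.T@G).as_rotvec()),2))
    return R
E
python3 - <<'E'
from h import *
t=m+0.0537*ya-0.007*ya; t[2]=.15
for s in (xa,-xa,ya,-ya): R=plan(t,s/np.linalg.norm(s))
print(np.round(R,3))
E
```

```text
pos [0.2174 0.5854 0.2442] F [-0.33  0.02  1.14] open 0.0854191263302407 t 0.1
shift mm [-352.1   94.7 -417.2]
turn deg [ 6.000e-02  7.718e+01 -1.000e-01]
pos [0.2174 0.5854 0.2442] F [-0.33  0.02  1.14] open 0.0854191263302407 t 0.1
shift mm [-352.1   94.7 -417.2]
turn deg [-1.0000e-01 -1.0282e+02 -7.0000e-02]
pos [0.2174 0.5854 0.2442] F [-0.33  0.02  1.14] open 0.0854191263302407 t 0.1
shift mm [-352.1   94.7 -417.2]
turn deg [ -0.02 -12.82  -0.1 ]
pos [0.2174 0.5854 0.2442] F [-0.33  0.02  1.14] open 0.0854191263302407 t 0.1
shift mm [-352.1   94.7 -417.2]
turn deg [ 1.5000e-01  1.6718e+02 -3.0000e-02]
[[ 0.348 -0.001 -0.937]
 [ 0.937 -0.002  0.348]
 [-0.002 -1.     0.   ]]
```

send_rows --pt "-1 -0.035 0.004 -0.042 0 8 0" --pt "-1 -0.07 0.008 -0.083 0 16 0" --pt "-1 -0.106 0.012 -0.125 0 24 0" --pt "-1 -0.141 0.016 -0.167 0 32 0" --pt "-1 -0.176 0.02 -0.209 0 40 0" --pt "-1 -0.211 0.024 -0.25 0 48 0" --pt "-1 -0.246 0.028 -0.292 0 56 0" --pt "-1 -0.282 0.032 -0.334 0 64 0" --pt "-1 -0.317 0.036 -0.375 0 71 0" --pt "-1 -0.352 0.04 -0.417 0 77.2 0" --newtons 40

```text
t: 1.35
tool_pos: [0.4863, 0.1089, 0.2049]
tool_rot: [-1.568, 0.107, -0.107]
contact_force: [-0.1, 1.2, 0.8]
opening: 0.0004
```

```bash
python3 - <<'E'
from h import *
t=m+0.0537*ya-0.007*ya; t[2]=.11
R=plan(t,xa/np.linalg.norm(xa)); print(np.round(R,3))
snap('scene','s1');snap('top','t1');crop('s1',250,150,490,330,3.3,'s1c')
E
```

```text
pos [0.4863 0.1089 0.2049] F [-0.14  1.17  0.78] open 0.00039706736794483516 t 1.35
shift mm [-0.7 94.9  0.8]
turn deg [-0.01 -0.24 -0.01]
[[ 0.991 -0.     0.136]
 [-0.136  0.     0.991]
 [-0.    -1.     0.   ]]
```

View pics/s1c.png

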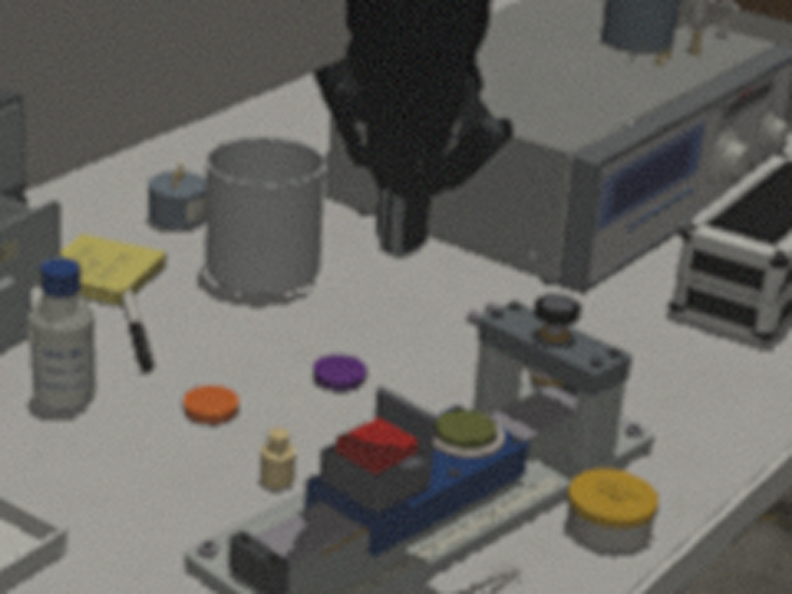

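send_rows --pt "-1 -0.001 0.015 0.003 0 0 0" --pt "-1 -0.001 0.03 0.003 0 0 0" --pt "-1 -0.001 0.045 0.003 0 0 0" --pt "-1 -0.001 0.06 0.003 0 0 0" --pt "-1 -0.001 0.075 0.003 0 0 0" --pt "-1 -0.001 0.09 0.003 0 0 0" --pt "-1 -0.001 0.1 0.003 0 0 0" --pt "-1 -0.001 0.109 0.003 0 0 0" --pt "-1 -0.001 0.115 0.003 0 0 0" --pt "-1 -0.001 0.115 0.003 0 0 0"

```text
t: 2.7
tool_pos: [0.4852, 0.1137, 0.0899]
tool_rot: [-1.568, 0.105, -0.104]
contact_force: [-0.8, 0.0, -0.1]
opening: 0.0002
```

```bash
python3 - <<'E'
from h import *
t=m+0.0537*ya-0.009*ya; t[2]=.0775
R=plan(t,xa/np.linalg.norm(xa)); print(np.round(R,3))
snap('scene','s2');snap('top','t2');crop('s2',320,200,440,290,6.6,'s2c')
E
```

```text
pos [0.4852 0.1137 0.0899] F [-0.8   0.01 -0.06] open 0.00022319346408541672 t 2.7
shift mm [ 1.1 12.4 -5.8]
turn deg [ 0.01 -0.02 -0.04]
[[ 0.991 -0.001  0.132]
 [-0.132 -0.     0.991]
 [-0.001 -1.    -0.   ]]
```

View pics/s2c.png

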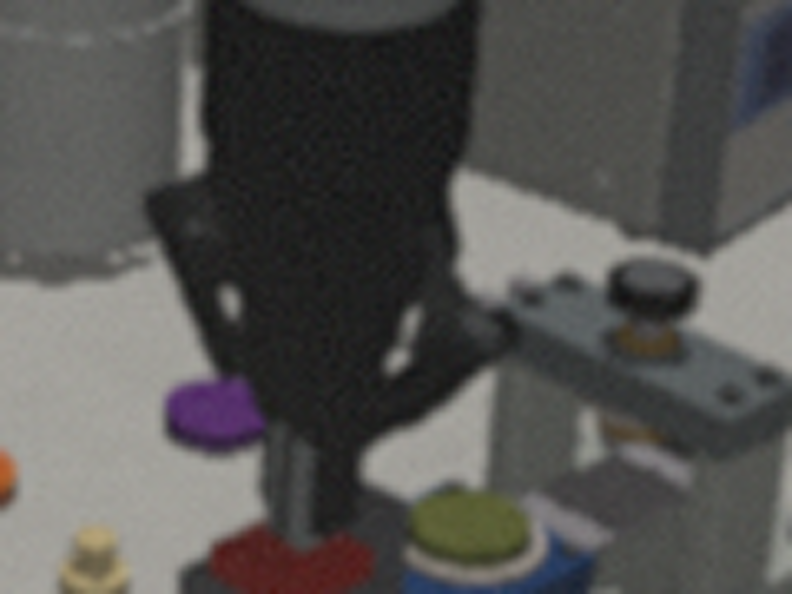

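send_rows --pt "-1 0.001 0.002 0 0 0 0" --pt "-1 0.001 0.004 0 0 0 0" --pt "-1 0.001 0.006 0 0 0 0" --pt "-1 0.001 0.0075 0 0 0 0" --pt "-1 0.001 0.009 0 0 0 0" --pt "-1 0.001 0.0105 0 0 0 0" --pt "-1 0.001 0.012 0 0 0 0" --pt "-1 0.001 0.0125 0 0 0 0" --pt "-1 0.001 0.0125 0 0 0 0" --pt "-1 0.001 0.0125 0 0 0 0"

```text
t: 4.05
tool_pos: [0.4867, 0.1136, 0.0786]
tool_rot: [-1.568, 0.103, -0.104]
contact_force: [-1.9, -0.6, 7.5]
opening: -0.0001
```

```bash
python3 - <<'E'
from h import *
t=m+0.0537*ya-0.009*ya; t[2]=.0775
R=plan(t,xa/np.linalg.norm(xa)); print(np.round(R,3))
E
```

```text
pos [0.4867 0.1136 0.0786] F [-1.93 -0.58  7.53] open -0.00010316091297202371 t 4.05
shift mm [-0.5  1.  -5.9]
turn deg [-0.   -0.02  0.03]
[[ 0.991  0.001  0.132]
 [-0.132 -0.     0.991]
 [ 0.001 -1.     0.   ]]
```

send_rows --pt "-1 0 0.001 0 0 0 0" --pt "-1 0 0.0015 0 0 0 0" --pt "-1 0 0.0015 -0.003 0 0 0" --pt "-1 0 0.0015 -0.006 0 0 0" --pt "-1 0 0.0015 -0.009 0 0 0" --pt "-1 0 0.0015 -0.012 0 0 0" --pt "-1 0 0.0015 -0.016 0 0 0" --pt "-1 0 0.0015 -0.02 0 0 0" --pt "-1 0 0.0015 -0.025 0 0 0" --pt "-1 0 0.0015 -0.03 0 0 0"

```text
t: 5.3
tool_pos: [0.4831, 0.0847, 0.0783]
tool_rot: [-1.566, 0.103, -0.104]
contact_force: [-5.8, 3.6, 13.8]
opening: -0.0001
```

```bash
python3 - <<'E'
from h import *
o=get_obs();p=o['tool_pos']-m;print('base frame',p@xa,p@ya,o['contact_force']@ya,o['contact_force'])
snap('top','t3');snap('scene','s3');crop('t3',255,255,455,395,4,'t3c');crop('s3',320,200,440,290,6.6,'s3c')
E
```

```text
base frame 0.0006600341630353514 0.021442278810493248 2.7719617931431793 [-5.75527462  3.56091139 13.82070031]
```

View pics/t3c.png

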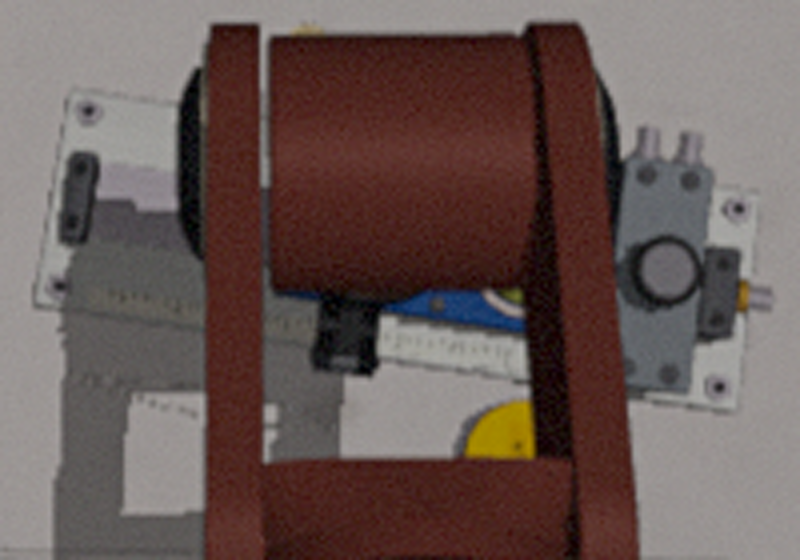

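View pics/s3c.png

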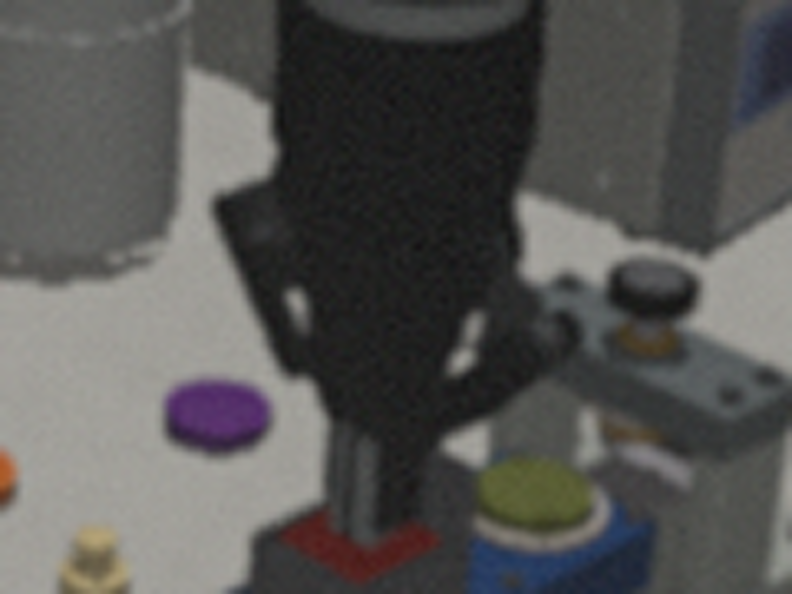

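send_rows --pt "-1 0 0 -0.005 0 0 0" --pt "-1 0 0 -0.01 0 0 0" --pt "-1 -0.001 0 -0.015 0 0 0" --pt "-1 -0.001 0 -0.02 0 0 0" --pt "-1 -0.001 0 -0.025 0 0 0" --pt "-1 -0.001 0 -0.03 0 0 0" --pt "-1 -0.001 0 -0.035 0 0 0" --pt "-1 -0.001 0 -0.039 0 0 0" --pt "-1 -0.001 0 -0.042 0 0 0" --pt "-1 -0.001 0 -0.044 0 0 0"

```text
t: 6.65
tool_pos: [0.4769, 0.0407, 0.0784]
tool_rot: [-1.567, 0.102, -0.106]
contact_force: [-3.3, 3.3, 11.3]
opening: 0.0003
```

```bash
python3 - <<'E'
from h import *
o=get_obs();p=o['tool_pos']-m;print('base frame',p@xa,p@ya,o['contact_force']@ya,o['contact_force'])
snap('scene','s4');crop('s4',320,200,440,290,6.6,'s4c')
E
```

```text
base frame 0.0002835587324910761 -0.022914671043769683 2.850359666129646 [-3.29461259  3.31308397 11.29754828]
```

View pics/s4c.png

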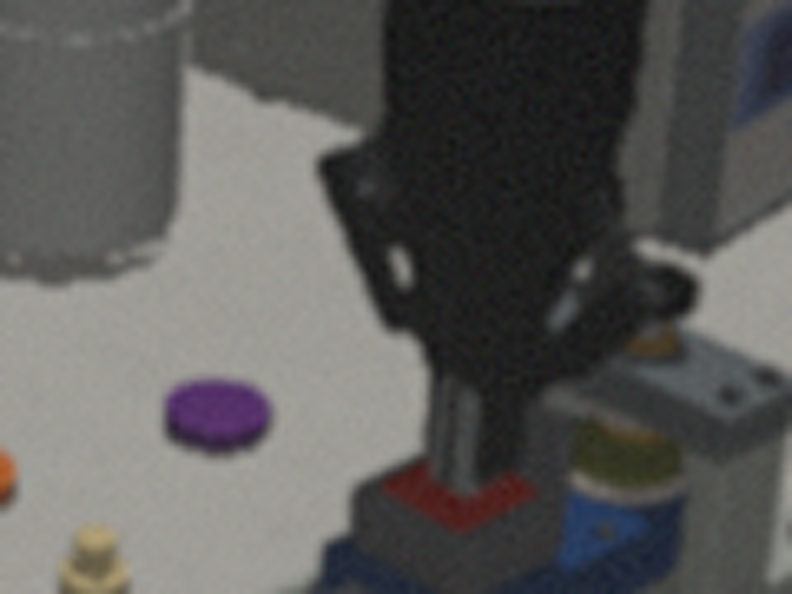

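send_rows --pt "-1 0 0 -0.001 0 0 0" --pt "-1 0 0 -0.002 0 0 0" --pt "-1 0 0 -0.003 0 0 0" --pt "-1 0 0 -0.004 0 0 0" --pt "-1 0 0 -0.005 0 0 0" --pt "-1 0 0 -0.006 0 0 0" --pt "-1 0 0 -0.007 0 0 0" --pt "-1 0 0 -0.0075 0 0 0" --pt "-1 0 0 -0.0075 0 0 0" --pt "-1 0 0 -0.0075 0 0 0"

```text
t: 7.95
tool_pos: [0.476, 0.0343, 0.0784]
tool_rot: [-1.565, 0.102, -0.106]
contact_force: [-3.3, 6.3, 11.6]
opening: -0.0001
```

```bash
python3 - <<'E'
from h import *
o=get_obs();p=o['tool_pos']-m;print('base frame',p@xa,p@ya,o['contact_force']@ya,o['contact_force'])
E
```

```text
base frame 0.0002692872049572957 -0.02938127140380692 5.850818258898864 [-3.31829252  6.34302167 11.63702355]
```

send_rows --pt "-1 0 0 -0.0005 0 0 0" --pt "-1 0 0 -0.001 0 0 0" --pt "-1 0 0 -0.0015 0 0 0" --pt "-1 0 0 -0.002 0 0 0" --pt "-1 0 0 -0.0025 0 0 0" --pt "-1 0 0 -0.003 0 0 0" --pt "-1 0 0 -0.0035 0 0 0" --pt "-1 0 0 -0.004 0 0 0" --pt "-1 0 0 -0.004 0 0 0" --pt "-1 0 0 -0.004 0 0 0"

```text
t: 9.2
tool_pos: [0.4761, 0.0305, 0.0784]
tool_rot: [-1.564, 0.101, -0.108]
contact_force: [-0.4, 7.1, 10.4]
opening: 0.0002
```

```bash
python3 - <<'E'
from h import *
o=get_obs();p=o['tool_pos']-m;print('base frame',p@xa,p@ya,o['contact_force']@ya,o['contact_force'])
snap('scene','s5');crop('s5',320,200,440,290,6.6,'s5c')
E
```

```text
base frame 0.0008589574897220539 -0.03318745243228477 7.022447081472461 [-0.42524537  7.1405749  10.37831086]
```

View pics/s5c.png

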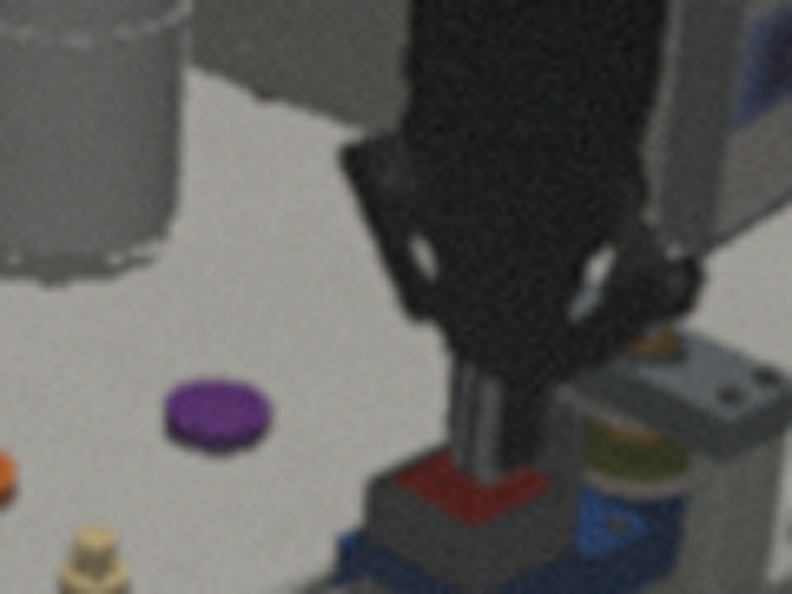

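send_rows --pt "-1 0 0 -0.0005 0 0 0" --pt "-1 0 0 -0.001 0 0 0" --pt "-1 0 0 -0.0015 0 0 0" --pt "-1 0 0 -0.002 0 0 0" --pt "-1 0 0 -0.0025 0 0 0" --pt "-1 0 0 -0.0025 0 0 0" --pt "-1 0 0 -0.0025 0 0 0" --pt "-1 0 0 -0.0025 0 0 0" --pt "-1 0 0 -0.0025 0 0 0" --pt "-1 0 0 -0.0025 0 0 0"

```text
t: 10.5
tool_pos: [0.476, 0.0286, 0.0784]
tool_rot: [-1.563, 0.1, -0.108]
contact_force: [0.9, 10.5, 7.8]
opening: 0.0003
```

```bash
python3 - <<'E'
from h import *
o=get_obs();p=o['tool_pos']-m;print('base frame',p@xa,p@ya,o['contact_force']@ya,o['contact_force'])
E
```

```text
base frame 0.0009737601620248313 -0.035038517116304284 10.550691254189202 [ 0.86836441 10.52792057  7.79857844]
```

send_rows --pt "-1 0 -0.002 0 0 0 0" --pt "-1 0 -0.004 0 0 0 0" --pt "-1 0 -0.006 0 0 0 0" --pt "-1 0 -0.008 0 0 0 0" --pt "-1 0 -0.011 0 0 0 0" --pt "-1 0 -0.014 0 0 0 0" --pt "-1 0 -0.014 0.005 0 0 0" --pt "-1 0 -0.03 0.006 0 0 0" --pt "-1 0 -0.05 0.006 0 0 0" --pt "-1 0 -0.07 0.006 0 0 0"

```text
t: 11.75
tool_pos: [0.4749, 0.0322, 0.148]
tool_rot: [-1.569, 0.103, -0.105]
contact_force: [1.1, 0.4, 0.8]
opening: 0.0004
```

```bash
python3 - <<'E'
from h import *
k=np.array([.4654,-.0401,.14])
R=plan(k,xa/np.linalg.norm(xa))
snap('scene','s6');crop('s6',320,200,480,320,5,'s6c');snap('top','t6');crop('t6',255,255,455,395,4,'t6c')
E
```

```text
pos [0.4749 0.0322 0.148 ] F [1.09 0.41 0.76] open 0.0003805167923751213 t 11.75
shift mm [  0.1   8.1 -72.9]
turn deg [ 0.02 -0.02  0.07]
```

View pics/s6c.png

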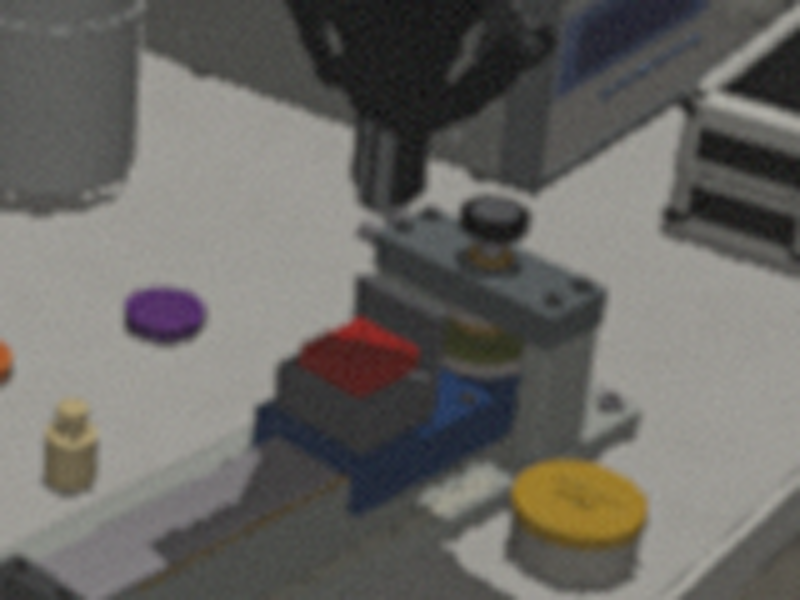

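View pics/t6c.png

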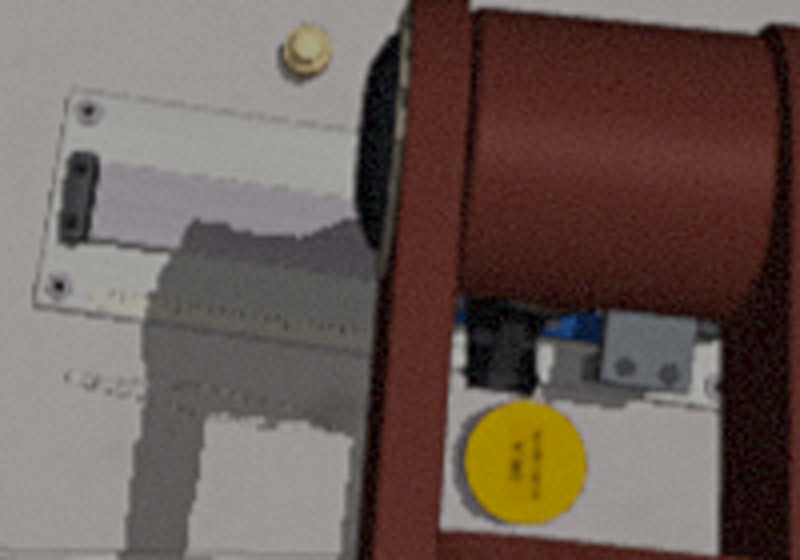

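```bash
python3 - <<'E'
from h import *
im=load('s6')
for z in (.072,.0645):
  for dy in (0,.008):
    b=m-.105*ya+.08*ya+dy*ya
    Q=[b+sx*.017*xa+sy*.018*ya+np.array([0,0,z]) for sx,sy in((1,1),(1,-1),(-1,-1),(-1,1))]
    print(z,dy,np.round((proj(im,Q)-[320,200])*5+2).tolist())
c=m-.105*ya
print('plate corners',np.round((proj(im,[c+.108*ya+s*.03*xa+np.array([0,0,.04]) for s in(1,-1)])-[320,200])*5+2).tolist())
print('base chk corners',np.round((proj(im,[m-.105*ya+x*.048*xa+y*.019*ya+np.array([0,0,.084]) for x,y in((-1,1),(-1,-1))])-[320,200])*5+2).tolist())
crop('s6',365,250,425,305,12,'s6d')
E
```

```text
0.072 0 [[300.0, 341.0], [360.0, 312.0], [423.0, 345.0], [364.0, 375.0]]
0.072 0.008 [[286.0, 347.0], [347.0, 318.0], [410.0, 351.0], [350.0, 382.0]]
0.0645 0 [[299.0, 357.0], [358.0, 328.0], [421.0, 361.0], [362.0, 391.0]]
0.0645 0.008 [[285.0, 363.0], [345.0, 334.0], [408.0, 367.0], [348.0, 398.0]]
plate corners [[254.0, 403.0], [365.0, 466.0]]
base chk corners [[555.0, 314.0], [613.0, 284.0]]
```

View pics/s6d.png

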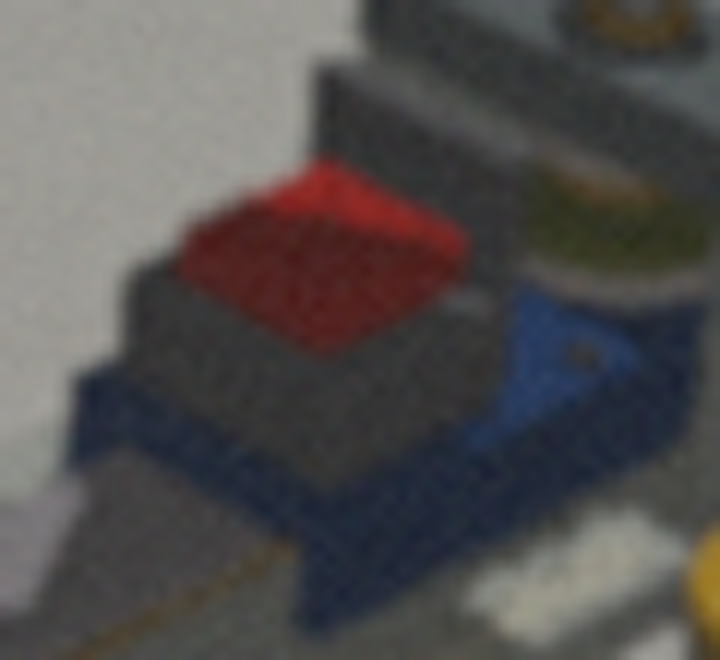

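```bash
python3 - <<'E'
from h import *
for f,yb in(('s1',.0537),('s6',-.025)):
    im=load(f); b=m+yb*ya
    Q=np.array([b+sx*.017*xa+sy*.018*ya+np.array([0,0,.072]) for sx,sy in((1,1),(1,-1),(-1,-1),(-1,1))]); q=proj(im,Q)
    Q[:,2]=.062; q2=proj(im,Q)
    a=im['frame'].astype(int); x0,y0=q.min(0).astype(int)-10; x1,y1=q2.max(0).astype(int)+10
    mk=(a[:,:,0]>2*a[:,:,1])&(a[:,:,0]>60); mk[:y0]=0;mk[y1:]=0;mk[:,:x0]=0;mk[:,x1:]=0
    v,u=np.nonzero(mk)
    print(f,'obs u',u.min(),u.max()+1,'v',v.min(),v.max()+1,'cent',u.mean(),v.mean(),'n',mk.sum())
    h=cv2.convexHull(np.vstack([q,q2]).astype(np.float32)); mm=np.zeros((480,640),np.uint8); cv2.fillConvexPoly(mm,np.round(h*16).astype(np.int32),1,shift=4); v,u=np.nonzero(mm)
    print('pred u',h[:,0,0].min(),h[:,0,0].max(),'v',h[:,0,1].min(),h[:,0,1].max(),'cent',u.mean(),v.mean(),'n',mm.sum())
E
```

```text
s1 obs u 352 376 v 277 293 cent 364.1666666666667 284.27927927927925 n 222
pred u 351.47742 377.5021 v 274.92197 293.13577 cent 364.50943396226415 283.87106918238993 n 318
s6 obs u 380 404 v 263 279 cent 391.89302325581394 270.9162790697674 n 215
pred u 379.2328 404.2413 v 261.96603 278.87573 cent 391.7118644067797 270.3525423728814 n 295
```

The button is fully up: its image residual matches the start, and the carriage is at home. Next is the knob.

send_rows --pt "-1 0 0 -0.015 0 0 0" --pt "-1 0 0 -0.03 0 0 0" --pt "-1 0 0 -0.045 0 0 0" --pt "-1 0 0 -0.06 0 0 0" --pt "-1 0 0 -0.073 0 0 0" --pt "-1 0 0.008 -0.073 0 0 0" --pt "-1 0 0.016 -0.073 0 0 0" --pt "-1 0 0.022 -0.073 0 0 0" --pt "-1 0 0.022 -0.073 0 0 0" --pt "-1 0 0.022 -0.073 0 0 0"

```text
t: 13.1
tool_pos: [0.4651, -0.0397, 0.1244]
tool_rot: [-1.568, 0.103, -0.104]
contact_force: [-0.3, 1.2, -0.2]
opening: -0.0002
```

```bash
python3 - <<'E'
from h import *
k=np.array([.4654,-.0401,.1155])
R=plan(k,xa/np.linalg.norm(xa))
snap('scene','s7');crop('s7',360,180,480,270,6.6,'s7c')
E
```

```text
pos [ 0.4651 -0.0397  0.1244] F [-0.32  1.2  -0.23] open -0.00019028912730864258 t 13.1
shift mm [ 0.4  8.9 -0.3]
turn deg [0.   0.01 0.01]
```

View pics/s7c.png

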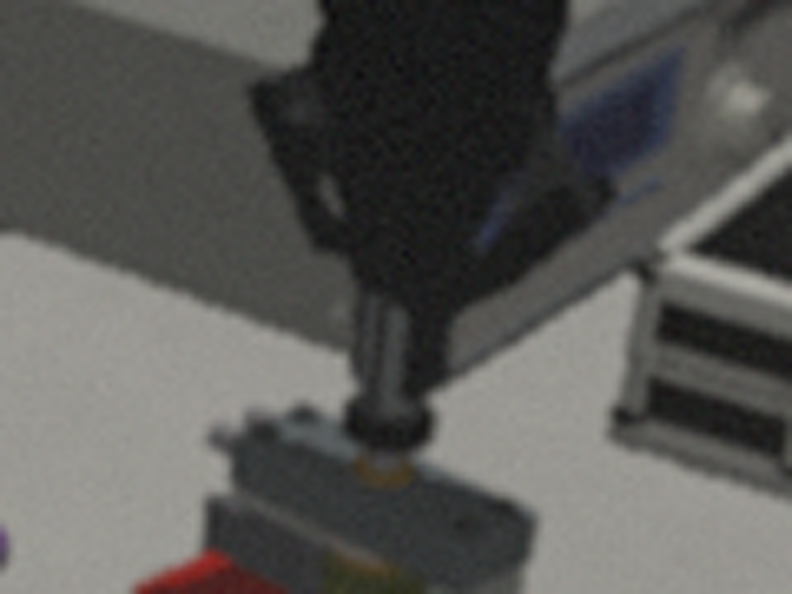

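The tip is centred over the knob with a gap of about 3 mm. I'll press down slowly.

send_rows --pt "-1 0 0.0015 0 0 0 0" --pt "-1 0 0.003 0 0 0 0" --pt "-1 0 0.0045 0 0 0 0" --pt "-1 0 0.006 0 0 0 0" --pt "-1 0 0.007 0 0 0 0" --pt "-1 0 0.008 0 0 0 0" --pt "-1 0 0.009 0 0 0 0" --pt "-1 0 0.0095 0 0 0 0" --pt "-1 0 0.0095 0 0 0 0" --pt "-1 0 0.0095 0 0 0 0"

```text
t: 14.4
tool_pos: [0.4651, -0.0399, 0.1155]
tool_rot: [-1.568, 0.104, -0.104]
contact_force: [-2.7, 0.2, 5.4]
opening: -0.0004
```

```bash
python3 - <<'E'
from h import *
plan(np.array([.4654,-.0401,.1155]))
E
```

```text
pos [ 0.4651 -0.0399  0.1155] F [-2.65  0.21  5.37] open -0.00035549098682633704 t 14.4
shift mm [ 0.3  0.  -0.1]
```

Force is at 5.4 N, just above friction. Pressing further should show whether the electrode is on a hard stop.

send_rows --pt "-1 0 0.0005 0 0 0 0" --pt "-1 0 0.001 0 0 0 0" --pt "-1 0 0.0015 0 0 0 0" --pt "-1 0 0.0015 0 0 0 0" --pt "-1 0 0.0015 0 0 0 0" --pt "-1 0 0.0015 0 0 0 0" --pt "-1 0 0.0015 0 0 0 0" --pt "-1 0 0.0015 0 0 0 0" --pt "-1 0 0.0015 0 0 0 0" --pt "-1 0 0.0015 0 0 0 0"

```text
t: 15.65
tool_pos: [0.4652, -0.0399, 0.1154]
tool_rot: [-1.568, 0.104, -0.103]
contact_force: [-6.9, 1.8, 13.9]
opening: -0.0003
```

```bash
python3 - <<'E'
from h import *
plan(np.array([.4654,-.0401,.1155]))
E
```

```text
pos [ 0.4652 -0.0399  0.1154] F [-6.86  1.82 13.92] open -0.00027614495492243673 t 15.65
shift mm [ 0.3 -0.1 -0.1]
```

It's on a hard stop: force rose to 14 N while the TCP stayed at 0.1154, which is the expected depth. I'll retract straight up.

send_rows --pt "-1 0 -0.002 0 0 0 0" --pt "-1 0 -0.005 0 0 0 0" --pt "-1 0 -0.01 0 0 0 0" --pt "-1 0 -0.02 0 0 0 0" --pt "-1 0 -0.035 0 0 0 0" --pt "-1 0 -0.05 0 0 0 0" --pt "-1 0 -0.07 0 0 0 0" --pt "-1 0 -0.09 0 0 0 0" --pt "-1 0 -0.09 0 0 0 0" --pt "-1 0 -0.09 0 0 0 0"

```text
t: 16.9
tool_pos: [0.4647, -0.0399, 0.2031]
tool_rot: [-1.568, 0.104, -0.104]
contact_force: [0.5, -0.7, 0.4]
opening: -0.0007
```

```bash
python3 - <<'E'
from h import *
plan(np.array([.4654,-.0401,.1155]))
snap('scene','s8');crop('s8',340,200,480,305,5.7,'s8c')
im=load('s8');k=m-.105*ya
for z in(.107,.1015):print(z,(proj(im,k+[0,0,z])-[340,200])*5.7)
E
```

```text
pos [ 0.4647 -0.0399  0.2031] F [ 0.48 -0.66  0.39] open -0.0006662478583223012 t 16.9
shift mm [ 0.7 87.6 -0.1]
0.107 [[450.80620225 232.90563492]]
0.1015 [[449.17482251 246.2500427 ]]
```

View pics/s8c.png

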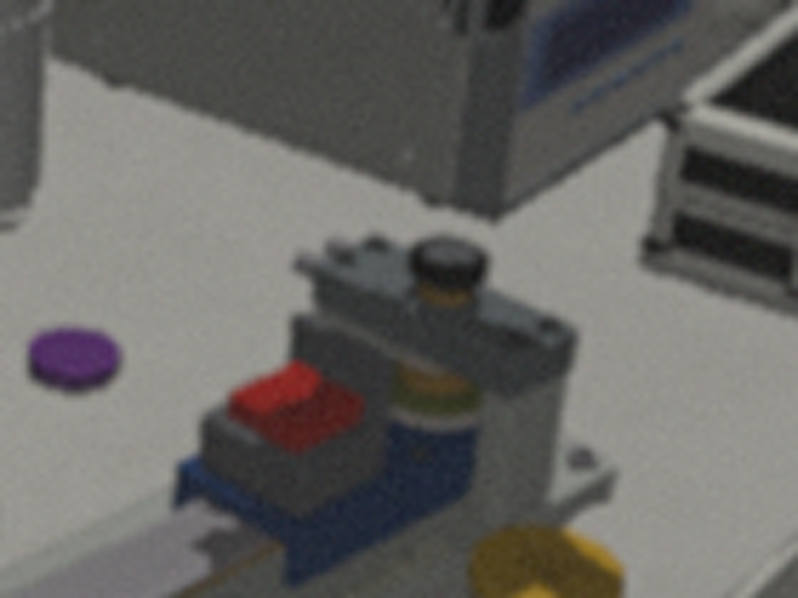

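The knob is down: its top is at about (449,252) in the crop, against a predicted 246 for fully down and 233 for raised. The button is up at about (297,400), the disc sits in its nest under the electrode, and the tool is clear. Handing in.

```bash
python3 -c "
from station import finish_job
print(finish_job())"
```

```text
the job is handed in; nothing more can be done
None
```

The job is handed in: the carriage is locked against its end stop with the button up, and the electrode is down on the sample. It took about 17 s of the 45 s. `finish_job` gives no verdict, so this rests on my own checks.

**What I did:** With the fingers shut, I pressed the lock button fully down and pushed the carriage about 79 mm to the stop. There the finger slid on the button at about 7 N, then met the finger rest at 10.5 N. I let the button up while still pushing, backed off, pressed the knob straight down, and lifted clear.

**Last checks:**
- **Carriage and lock:** The button's position in the image fits the home position to about 0.5 px. It is as far up as it was at the start.
- **Electrode:** The tool stopped at the expected height for 5.5 mm of travel. Pushing harder raised the force from 5.4 to 13.9 N with no further movement, so it was on a hard stop. The knob still looked lowered after I lifted off.
- **Sample and bench:** The disc is in its nest under the electrode. The weight, tin and other bench items in view looked undisturbed; I did not measure them again.

**Did not agree:** One corner of the carriage plate was several mm off its predicted place in the scene view, while the other corner and the button agreed. I put this down to the low resolution and shadow at that corner.

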